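# Slacken the left-hand plug of the gas cylinder under the sink

## Task

The paddle-headed plug in the gas cylinder's slanting outlet has a left-hand thread and was left not quite tight. Turn it anticlockwise (looking at it from outside) until you feel it come up hard on its seat, which confirms the thread's direction, then slacken it clockwise by about a quarter of a turn from there and let go. Leave the cylinder's round black tap shut, and do not shift the mousetraps or anything else that stands about.

Things in the scene. Friction and masses are not known exactly. Their poses are not given: they have to be found in the camera images.
- plug_grip (a point): grip point of the outlet's plug: on its turning axis, mid-paddle, 22 mm above the collar, 12 mm below the paddle's top. The plug: collar 36 mm dia., 12 mm thick; on it a flat paddle 60 mm long, 12 thick, 34 tall. z = turning axis, outward, 30 deg from vertical; x along the paddle, y across it (they turn with it). Straddle it along this axis; tips at most 21 mm past this point
- plug_collar (a point): on the plug's axis at the collar's outer face, from which the paddle rises; axes as plug_grip. Air is clear around the plug; behind it is the black tap wheel, nearest edge about 70 mm from plug_grip. plug_grip is about 258 mm above the board
- plug (a joint): plug's turn, rad: 0 = hard on its seat (firm stop); grows CLOCKWISE seen from outside, looking at the paddle (left-hand thread: clockwise loosens). Starts at 0.12 to 0.35. Even drag about 0.12 N m, stays where left, far stop at 3.0; turns in place (no travel along the axis). At 0.785 the paddle's length lies in the upright plane of the outlet's lean; at 0 it is 45 deg anticlockwise of it
- tap (a joint): turn of the tap, a black ribbed wheel 52 mm across, 14 mm thick, at the back of the valve, leaning 65 deg backward from vertical; rad, 0 = shut, turns both ways against drag; to be left at 0
- cylinder: squat gas cylinder, fixed: 190 mm dia., foot 196 mm, shoulder 122 mm and dome 167 mm high, brass valve up to 202 mm. Origin: centre of its underside, z up; the outlet leans to its front (-x), which faces the robot's side within 25 deg. The plug's axis starts 190 mm above the origin; plug_grip lies 79 mm along it
- set_trap: bystander, set mousetrap: wooden base 98 x 47 x 7 mm, its wire bow folded back to the -x end and a thin rod holding it; loose. Origin: centre of its underside.
- sprung_trap: bystander, sprung mousetrap: same base, bow shut at the +x end; loose. Origin: centre of its underside.
- tub: bystander, closed detergent tub 138 x 108 x 133 mm tall, rounded box with a lid; loose, 0.9 kg. Origin: centre of its underside.
- scraper: bystander, flat hard scraper 172 mm long, 90 mm wide blade, 12 mm thick handle; loose. Origin: centre of its underside.
- comp_nut: bystander, hexagonal pipe compression nut, 40 mm over corners, 21 mm tall; loose. Origin: centre of its underside.
- vinegar: bystander, small glass bottle, 52 mm diameter, 153 mm tall with its cap; loose. Origin: centre of its underside.
- foil_tray: bystander, folded foil tray, 152 x 90 x 13 mm, flat on the board; loose. Origin: centre of its underside.

How it is judged:
By the outcome, as a careful person would: the job done as asked, in the order asked, and still so for the second after the job is handed in, with the robot touching nothing.
It also fails if it takes over 43 s, if anything falls off the work surface, if the arm or the gripper's body presses on something with over 40 N, if the wrist force passes 120 N, or if a joint passes its speed limit or range.

## Robot

A 6-joint arm with a two-finger parallel gripper is mounted at the origin on the work surface. World frame = base frame: x ahead of the robot, y to its left, z up, the work surface at z = 0. Lengths are in m, angles in rad, forces in N, time in s.
With the tool pointing down it reaches from about 0.275 to 0.825 m from the base axis. Payload 4.9 kg.
Tool frame: the origin (TCP) lies at the very end of the fingers, on their centre line; the grasp point (between the pads) lies grip_point_offset behind it (grip_point_offset is the distance from the TCP to the grasp point, in m); z points along the fingers, y is the direction in which the jaws open and shut (so a half turn about z gives the same grasp; the last joint's range is limited). The gripper opens to 85 mm and grips with 20 to 120 N. Pads are 22 mm wide; open, the fingers measure 114 mm over their backs; the gripper's body (76 mm by 85 mm) begins 54 mm behind the grasp point. The pads swing forward as they close: fully open they stand 13 mm farther back than shut.
Start: joints at [-1.289, 0.326, -0.193, 1.052, 0, 1.437], TCP at [0.222, -0.503, 0.231] pointing down, gripper open.
Joint ranges: [-2.65, 2.65], [-0.97, 1.79], [-1.3, 1.35], [-1.93, 2.1], [-1.47, 1.37], [-3.14, 3.14]. Speed limits (rad/s): [2.57, 2.57, 3.14, 3.14, 3.14, 3.14].

## Interface

Orientations are given as a rotation vector (axis times angle).
In Python, from bench import * gives the robot as it stands.
- The arm moves only by the tool send_rows, never from a script. Its argument "increments" is a list of rows, each a list of 4 numbers: the shift along the world's x, y, z in cm, then the turn about the world's z in degrees. A call has exactly 5 rows; each row shifts and turns the commanded pose from where the row before left it; what a row does not reach is not made up. A row lasts 1/10 s, in which the tool goes at most 50 mm and 8.59 degrees, less where a joint would pass 70% of its speed; a pose out of reach is approached as far as the arm can. A call with a gripper value outside its range is refused whole. "fingers" is the finger opening in cm, from 0 to 8.54, set as the call begins (left out, the last holds). The fingers move at their own pace and stop on an object; "newtons" is the grip in N (left out, the last holds). Time passes only in rows, so rows that do not move let the fingers close, or fill a call up. It gives the time, the measured TCP pose, the force and the opening at its end, in the units of the state.
- state(): the state, without advancing time (a new reading comes with each control period).
- camera(name): name is "scene" or "top"; returns the picture (480x640x3 uint8, red, green, blue); there is no depth.
- camera_params(name): a dict with "camera_matrix" (3x3 intrinsics, pixels), "rvec" (rotation vector, rad) and "tvec" (3), from world to camera coordinates, as OpenCV has them. Camera axes: x right, y down, z forward; pixel columns grow to the right and rows downward; lengths in m; the calibration is good to about 2 mm. A picture is of the moment at which its call begins. camera_params takes no time and is no camera call.
- sign_off(): hands the job in, once; it reports no verdict.
The state is a dict: "time": time; "joint_pos": joint angles; "joint_vel": joint speeds; "tau": joint torques, N m; "position": TCP position; "eef_rot": TCP orientation; "force": force on the tool from outside, world axes, zero at the start; "wrist_torque": the same for the moment, N m; "opening": finger opening in m.
Only numpy, scipy, OpenCV 4.12 (cv2) and the standard library are available. Lean on these libraries where they do the work, as an engineer would, in place of code of your own. Each camera call takes 0.05 s, during which the arm holds its last target.

## Working session

There is one attempt and no reset: what is moved stays moved. The work goes in short steps, Python scripts to look and compute and a tool call to move; the robot and the scene stay as the last step left them, time stands still between calls to the robot, and variables do not carry over. Pictures are saved under pics/ and viewed, and the job is handed in when it is done.

Besides the shell and the picture viewer there is one more tool, called as name(argument=value, ...), one argument or row to a line, values as JSON. send_rows: Moves the arm, as the interface text tells. Its arguments: {"type":"object","properties":{"increments":{"type":"array","items":{"type":"array","items":{"type":"number"}}},"fingers":{"type":"number"},"newtons":{"type":"number"}},"required":["increments"]}

```bash
ls; mkdir -p pics; python3 - <<'E'
from bench import *
import cv2
print(state())
for n in ("scene","top"):
    cv2.imwrite(f"pics/{n}0.png",cv2.cvtColor(camera(n),cv2.COLOR_RGB2BGR)); print(n,camera_params(n))
E
```

```text
pics
{'time': 0.0, 'joint_pos': array([-1.28918204e+00,  3.26940211e-01, -1.93578156e-01,  1.05198775e+00,
        2.43325645e-05,  1.43664685e+00]), 'joint_vel': array([-1.81308054e-03, -4.97711408e-04,  7.04742647e-04,  1.45482802e-03,
        1.08599959e-03,  2.55778304e-05]), 'tau': array([-7.38495546e-04, -4.43395150e+01,  2.62441581e+01,  1.53505109e-02,
        3.72563898e-05, -1.83382163e-07]), 'position': array([ 0.2220211 , -0.50257109,  0.230506  ]), 'eef_rot': array([-3.07228481e+00, -6.48034224e-01,  1.59641419e-04]), 'force': array([-0.72496254, -0.1998632 , -0.06531274]), 'wrist_torque': array([0.06759974, 0.00237516, 0.01867074]), 'opening': 0.08524107073461085}
scene {'camera_matrix': array([[498.68414019,   0.        , 323.94407546],
       [  0.        , 498.68414019, 239.39088899],
       [  0.        ,   0.        ,   1.        ]]), 'rvec': array([ 2.09195879,  1.5850355 , -0.5087301 ]), 'tvec': array([-0.17534321, -0.30803775,  1.62002672])}
top {'camera_matrix': array([[563.64313994,   0.        , 316.61260694],
       [  0.        , 563.64313994, 236.53658877],
       [  0.        ,   0.        ,   1.        ]]), 'rvec': array([ 2.10572805, -2.14905331,  0.22274079]), 'tvec': array([0.05374938, 0.53792974, 1.1185696 ])}
```

View pics/scene0.png

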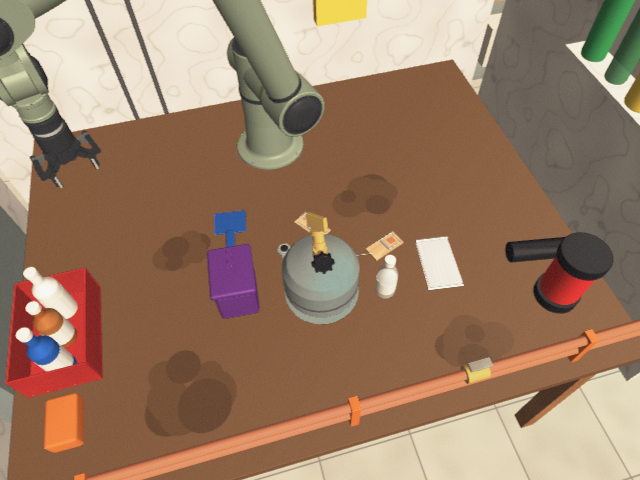

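View pics/top0.png

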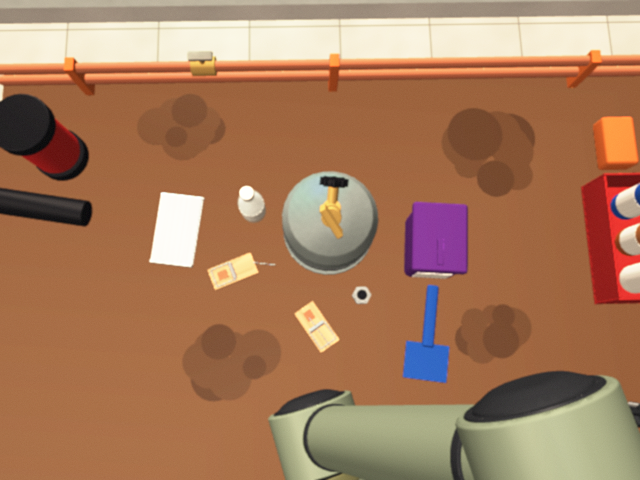

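```bash
python3 - <<'E'
import cv2
a=cv2.imread("pics/top0.png")[165:285,270:400]
b=cv2.imread("pics/scene0.png")[200:330,270:400]
cv2.imwrite("pics/zt.png",cv2.resize(a,None,fx=6,fy=5*1.0*6/5*5/6*1.0,interpolation=cv2.INTER_CUBIC) if 0 else cv2.resize(a,None,fx=5,fy=5,interpolation=cv2.INTER_CUBIC))
cv2.imwrite("pics/zs.png",cv2.resize(b[:110],None,fx=5,fy=5,interpolation=cv2.INTER_CUBIC))
E
```

```text
(no output)
```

View pics/zt.png

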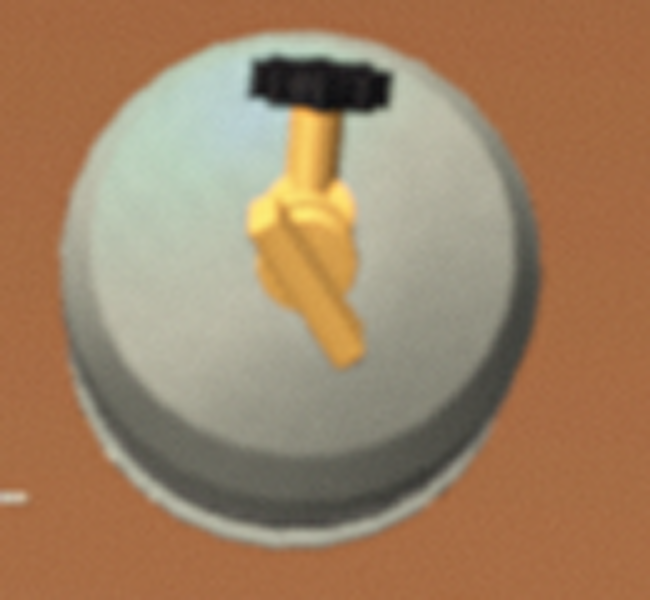

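View pics/zs.png

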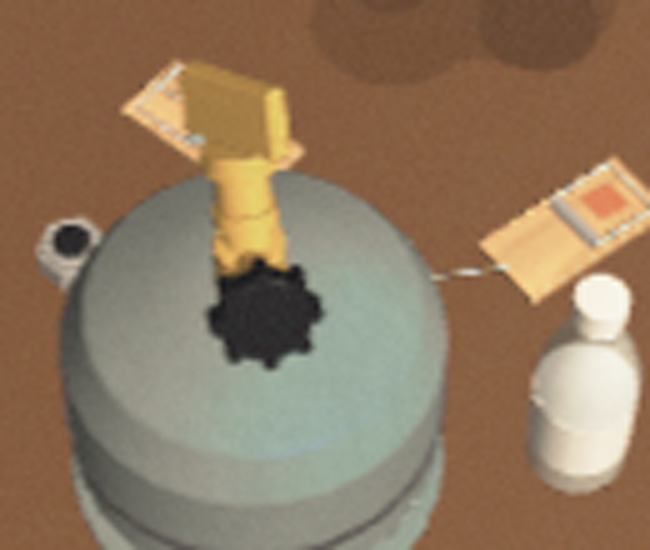

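```bash
cat > h.py <<'E'
import numpy as np, cv2
from bench import *
P={n:camera_params(n) for n in("scene","top")}
def proj(n,X):
    p=P[n]; return cv2.projectPoints(np.asarray(X,float).reshape(-1,1,3),p["rvec"],p["tvec"],p["camera_matrix"],None)[0].reshape(-1,2)
def frame(yaw,q):
    d=np.array([-np.cos(yaw),-np.sin(yaw),0]);z=np.array([0,0,1.])
    a=.5*d+np.sqrt(.75)*z; u=np.sqrt(.75)*d-.5*z; w=np.cross(a,u); t=.7854-q
    return a,np.cos(t)*u+np.sin(t)*w,d
def model(x,y,yaw,q):
    a,l,d=frame(yaw,q); n=np.cross(a,l)
    g=np.array([x,y,.190])+.079*a
    # corners: order (sl, sn, sh) h: top +12, bottom -22
    C={(i,j,k):g+i*.03*l+j*.006*n+(.012 if k>0 else -.022)*a for i in(-1,1) for j in(-1,1) for k in(-1,1)}
    th=np.linspace(0,2*np.pi,40)
    circ=lambda h,r=.018:[g+h*a+r*(np.cos(t)*l+np.sin(t)*n) for t in th]
    return g,a,l,n,d,C,circ(-.022),circ(-.034)
def draw(n,img,p,s,off):
    g,a,l,nn,d,C,c1,c2=model(*p)
    f=lambda X:((proj(n,X)-off+.5)*s-.5).round().astype(int)
    for A in C:
        for B in C:
            if A<B and sum(abs(i-j) for i,j in zip(A,B))==2: cv2.line(img,*map(tuple,f([C[A],C[B]]).tolist()),(0,0,255) if A[2]==B[2]==1 else (255,0,0),1)
    for c in(c1,c2): cv2.polylines(img,[f(c)],True,(0,160,0),1)
    th=np.linspace(0,2*np.pi,60)
    for z,r in((0,.098),(.122,.095)): cv2.polylines(img,[f([[p[0]+r*np.cos(t),p[1]+r*np.sin(t),z] for t in th])],True,(255,0,255),1)
    return img
E
cat > fit.py <<'E'
from h import *
from scipy.optimize import minimize, differential_evolution
import sys
imgs={n:cv2.imread(f"pics/{n}0.png") for n in("scene","top")}
M={}
for n,im in imgs.items():
    hsv=cv2.cvtColor(im,cv2.COLOR_BGR2HSV).astype(int)
    b,g,r=[im[...,i].astype(int) for i in range(3)]
    M[n]=((hsv[...,0]>=15)&(hsv[...,0]<30)&(hsv[...,1]>120)&(hsv[...,2]>110))
    m=M[n].astype(np.uint8)
    k,lab,st,ce=cv2.connectedComponentsWithStats(m)
    o=(270,200) if n=="scene" else (270,165)
    cands=[i for i in range(1,k) if 300<ce[i][0]<345 and 170<ce[i][1]<260 and st[i][4]>40]
    print(n,[(st[i],ce[i].round(1)) for i in cands])
    M[n]=np.isin(lab,cands)
    v=im.copy(); v[M[n]]=(255,0,255); cv2.imwrite(f"pics/m_{n}.png",cv2.resize(v[o[1]:o[1]+110,o[0]:o[0]+130],None,fx=5,fy=5,interpolation=cv2.INTER_NEAREST))
E
python3 fit.py
```

```text
scene [(array([305, 212,  25,  43, 645], dtype=int32), array([317.3, 231.1]))]
top [(array([320, 186,  23,  52, 673], dtype=int32), array([331.9, 212. ]))]
```

```bash
python3 -c "
import cv2,numpy as np
a=[cv2.imread(f'pics/m_{n}.png')[:,:400] for n in('scene','top')];cv2.imwrite('pics/mm.png',np.hstack(a))"
```

```text
(no output)
```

View pics/mm.png

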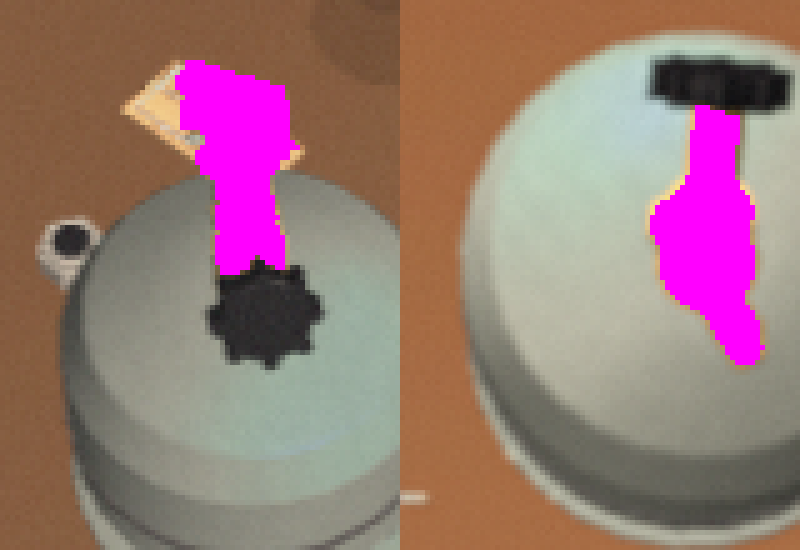

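```bash
cat > fit2.py <<'E'
from h import *
from scipy.optimize import least_squares
# foot circle guess: cylinder extents
def px(o,s=5): return lambda x,y:np.array([o[0]+(x+.5)/s-.5,o[1]+(y+.5)/s-.5])
T=px((270,165));S=px((270,200))
import sys
p=np.array(eval(sys.argv[1])) 
out=[]
for n,o in(("scene",(270,200)),("top",(270,165))):
    im=cv2.imread(f"pics/{n}0.png")[o[1]:o[1]+120,o[0]:o[0]+130]
    im=cv2.resize(im,None,fx=6,fy=6,interpolation=cv2.INTER_CUBIC)
    out.append(draw(n,im,p,6,np.array(o)))
    print(n,{k:((proj(n,[v])[0]-o+.5)*5-.5).round().astype(int).tolist() for k,v in model(*p)[5].items()})
cv2.imwrite("pics/ov.png",np.hstack([i[:600,110:510] for i in out]))
E
python3 - <<'E'
import sys; sys.path.insert(0,'.')
from h import *
# backproject cylinder guess at z=0.19 for valve centre
p=P["top"];R=cv2.Rodrigues(p["rvec"])[0];K=p["camera_matrix"];c=-R.T@p["tvec"]
print("cam",c)
for uv,z in(((331,213),.2),((331,222),.06)):
    r=R.T@np.linalg.inv(K)@np.array([*uv,1]); print(c+r*(z-c[2])/r[2])
p=P["scene"];R=cv2.Rodrigues(p["rvec"])[0];print(-R.T@p["tvec"])
E
python3 fit2.py "[.50,0,0,.2]"
```

```text
cam [0.31517501 0.06386931 1.20001699]
[0.55322125 0.0183268  0.2       ]
[0.5673962 0.0124609 0.06     ]
[ 1.1805447  -0.12711047  1.15770299]
scene {(-1, -1, -1): [212, 55], (-1, -1, 1): [200, -14], (-1, 1, -1): [194, 65], (-1, 1, 1): [182, -4], (1, -1, -1): [123, 33], (1, -1, 1): [111, -33], (1, 1, -1): [105, 43], (1, 1, 1): [92, -24]}
top {(-1, -1, -1): [308, 387], (-1, -1, 1): [313, 421], (-1, 1, -1): [337, 368], (-1, 1, 1): [343, 402], (1, -1, -1): [404, 520], (1, -1, 1): [412, 558], (1, 1, -1): [432, 502], (1, 1, 1): [441, 539]}
```

View pics/ov.png

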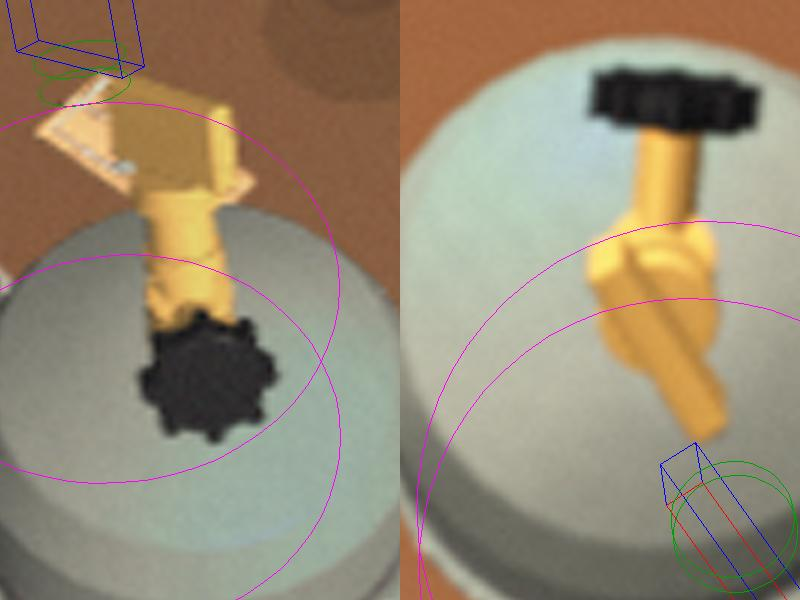

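```bash
cat > fit3.py <<'E'
from fit2 import *
obs=[("top",(1,1,1),T(364,350)),("top",(1,-1,1),T(341,369)),
("scene",(1,1,1),S(181,66)),("scene",(-1,1,1),S(267,90)),("scene",(-1,-1,1),S(285,90)),("scene",(-1,1,-1),S(270,158)),("scene",(1,1,-1),S(182,130)),("top",(-1,-1,-1),T(248,215))]
def res(p):
    C=model(*p)[5]
    r=[(proj(n,[C[k]])[0]-o) for n,k,o in obs]
    return np.array(r).ravel()
for w in(1,):
    s=least_squares(res,p,loss="soft_l1");print(s.x.round(4).tolist(),(s.fun.reshape(-1,2)*5).round(1).tolist())
E
python3 fit3.py "[.56,0.015,0,.2]" | tail -1 | tee o; P=$(python3 -c "
s=open('o').read();print(s[:s.index(']')+1])"); python3 fit2.py "$P"
```

```text
[0.5629, 0.0158, -0.1574, 0.0671] [[3.6, 7.7], [-2.9, 6.8], [-8.2, -0.7], [1.0, 5.3], [1.7, -3.7], [3.3, 7.4], [-2.9, 3.4], [-2.8, -8.0]]
scene {(-1, -1, -1): [292, 156], (-1, -1, 1): [287, 86], (-1, 1, -1): [273, 165], (-1, 1, 1): [268, 95], (1, -1, -1): [198, 125], (1, -1, 1): [192, 57], (1, 1, -1): [179, 133], (1, 1, 1): [173, 65]}
top {(-1, -1, -1): [245, 207], (-1, -1, 1): [240, 234], (-1, 1, -1): [274, 189], (-1, 1, 1): [270, 215], (1, -1, -1): [340, 345], (1, -1, 1): [338, 376], (1, 1, -1): [369, 327], (1, 1, 1): [368, 358]}
```

View pics/ov.png

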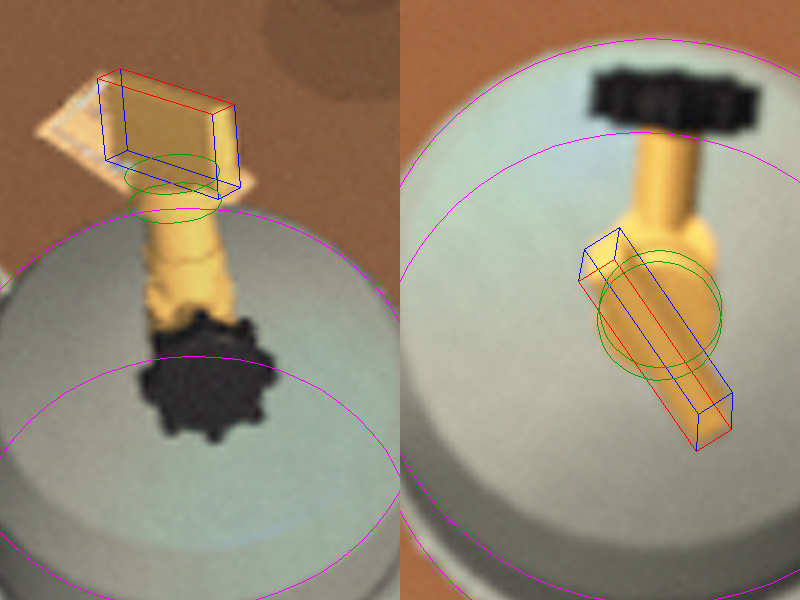

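```bash
cat > fit4.py <<'E'
from h import *
from scipy.optimize import least_squares
def px(o,s=5): return lambda x,y:np.array([o[0]+(x+.5)/s-.5,o[1]+(y+.5)/s-.5])
T=px((270,165));S=px((270,200))
obs=[("top",(1,1,1),T(364,350)),("top",(1,-1,1),T(341,369)),
("scene",(1,1,1),S(181,66)),("scene",(-1,1,1),S(267,90)),("scene",(-1,-1,1),S(285,90)),("scene",(-1,1,-1),S(270,158)),("scene",(1,1,-1),S(182,130)),("top",(-1,-1,-1),T(248,215))]
th=np.linspace(0,2*np.pi,180)
def sil(n,x,y):
    X=[[x+r*np.cos(t),y+r*np.sin(t),z] for z,r in((0,.098),(.01,.098),(.122,.095)) for t in th]
    return proj(n,X)
def res(p,full=False):
    x,y,yaw,q,r,z,L=p
    g,a,l,n_,d,C,_,_=model(x,y,yaw,q)
    R=[]
    for n,k,o in obs:
        c=C[k]-k[0]*(.03-L)*l
        R+=list(proj(n,[c])[0]-o)
    tap=np.array([x,y,z])-r*d
    R+=list(proj("top",[tap])[0]-T(320,83)); R+=list(proj("scene",[tap])[0]-S(265,315))
    s=sil("top",x,y); R+=[s[:,0].min()-T(60,0)[0],s[:,0].max()-T(541,0)[0],s[:,1].max()-T(0,548)[1]]
    s=sil("scene",x,y); R+=[s[:,0].min()-S(60,0)[0],s[:,0].max()-S(447,0)[0]]
    return np.array(R)
s=least_squares(res,[.56,.015,0,.2,.06,.2,.03],loss="soft_l1",f_scale=.5);print(s.x.round(4).tolist());print((s.fun*5).round(1).tolist())
print("grip",model(*s.x[:4])[0], "a",frame(*s.x[2:4])[0])
J=s.jac;print("sd",np.sqrt(np.diag(np.linalg.inv(J.T@J)))*.8)
E
python3 fit4.py
```

```text
[0.563, 0.0179, -0.1118, 0.0804, 0.047, 0.2122, 0.0274]
[0.8, 0.3, -5.2, 0.4, -5.0, 1.7, -1.9, 2.4, -1.7, -7.1, 2.2, 4.3, 2.0, 5.8, -2.6, 0.1, -0.3, -0.1, -1.8, 0.1, -2.6, 0.3, 3.0, -4.0, -0.0]
grip [0.52375363 0.02232054 0.25841601] a [-0.49688108  0.05576014  0.8660254 ]
sd [0.00076356 0.00062361 0.01708971 0.03679412 0.00145349 0.00280715
 0.00082636]
```

```bash
cat > cage.py <<'E'
from h import *
try: print("gpo",grip_point_offset)
except Exception as e: print(e)
yaw=-.112;x0,y0=.563,.0179
GR=np.linspace
L,N,H=np.meshgrid(GR(-.03,.03,61),GR(-.006,.006,9),GR(-.022,.012,35),indexing="ij")
pts=np.stack([L.ravel(),N.ravel(),H.ravel()],1)
th,r,h=np.meshgrid(GR(0,2*np.pi,72),GR(0,.018,10),GR(-.034,-.022,7))
col=np.stack([(r*np.cos(th)).ravel(),(r*np.sin(th)).ravel(),h.ravel()],1)
def pen(q,psi,G,dz,off=(0,0)):
    """depth of paddle into pads; psi=tool x heading(rad), tip dz above grip"""
    a,l,d=frame(yaw,q);n=np.cross(a,l)
    W=pts@np.stack([l,n,a]); W=W-[off[0],off[1],0]
    ex=np.array([np.cos(psi),np.sin(psi),0]);ey=np.array([-np.sin(psi),np.cos(psi),0])
    X=W@ex;Y=W@ey
    m=(abs(X)<.011)&(W[:,2]>dz)
    return (abs(Y[m]).max()-G/2) if m.any() else -1   # assumes straddle
def rng(psi,G,dz,off=(0,0)):
    qs=np.arange(0,3.0,.02); ok=[q for q in qs if pen(q,psi,G,dz,off)<0]
    return (min(ok),max(ok)) if ok else None
if __name__=="__main__":
  for dz in(-.012,-.006,0):
   for G in(.02,.024,.028,.034):
    print(dz,G,[(p,tuple(round(float(v),2) for v in rng(np.radians(p),G,dz)) if rng(np.radians(p),G,dz) else None) for p in range(115,241,12)])
E
python3 cage.py; python3 -c "
import bench;print([k for k in dir(bench) if not k.startswith('_')])"
```

```text
gpo 0.0187
-0.012 0.02 [(115, None), (127, None), (139, None), (151, (0.94, 1.22)), (163, (0.72, 1.08)), (175, (0.58, 0.96)), (187, (0.44, 0.84)), (199, (0.32, 0.5)), (211, None), (223, None), (235, None)]
-0.012 0.024 [(115, None), (127, (1.56, 1.66)), (139, (1.1, 1.5)), (151, (0.76, 1.34)), (163, (0.62, 1.18)), (175, (0.5, 1.04)), (187, (0.34, 0.92)), (199, (0.2, 0.78)), (211, (0.04, 0.34)), (223, None), (235, None)]
-0.012 0.028 [(115, (1.68, 1.96)), (127, (1.28, 1.78)), (139, (0.86, 1.62)), (151, (0.68, 1.44)), (163, (0.54, 1.28)), (175, (0.4, 1.14)), (187, (0.24, 1.0)), (199, (0.1, 0.86)), (211, (0.0, 0.64)), (223, (0.0, 2.98)), (235, (2.74, 2.96))]
-0.012 0.034 [(115, (1.36, 2.12)), (127, (1.0, 1.96)), (139, (0.74, 1.76)), (151, (0.6, 1.58)), (163, (0.44, 1.42)), (175, (0.3, 1.24)), (187, (0.12, 1.08)), (199, (0.0, 0.94)), (211, (0.0, 2.98)), (223, (0.0, 2.98)), (235, (0.0, 2.98))]
-0.006 0.02 [(115, None), (127, (1.52, 1.52)), (139, (1.22, 1.36)), (151, (0.9, 1.22)), (163, (0.72, 1.08)), (175, (0.58, 0.96)), (187, (0.44, 0.84)), (199, (0.32, 0.6)), (211, (0.16, 0.28)), (223, N
[... 1030 characters left out ...]
.34)), (163, (0.62, 1.18)), (175, (0.5, 1.04)), (187, (0.34, 0.92)), (199, (0.2, 0.78)), (211, (0.04, 0.5)), (223, (0.0, 0.2)), (235, (2.82, 2.98))]
0 0.028 [(115, (1.4, 2.0)), (127, (1.12, 1.78)), (139, (0.84, 1.62)), (151, (0.68, 1.44)), (163, (0.54, 1.28)), (175, (0.4, 1.14)), (187, (0.24, 1.0)), (199, (0.1, 0.86)), (211, (0.0, 0.66)), (223, (0.0, 2.98)), (235, (0.0, 2.98))]
0 0.034 [(115, (1.18, 2.2)), (127, (0.94, 1.98)), (139, (0.74, 1.76)), (151, (0.6, 1.58)), (163, (0.44, 1.42)), (175, (0.3, 1.24)), (187, (0.12, 1.08)), (199, (0.0, 0.94)), (211, (0.0, 2.98)), (223, (0.0, 2.98)), (235, (0.0, 2.98))]
['PlanningError', 'camera', 'camera_params', 'grip_point_offset', 'sign_off', 'state']
```

send_rows(
  increments=[
    [0, 0, 3, 8],
    [0, 0, 3, 8],
    [1, 2, 3, 8],
    [1.5, 2.6, 3, 8],
    [2, 3.5, 2, 8],
  ],
  fingers=4.5,
  newtons=30,
)

```text
time: 0.6
position: [0.2672, -0.4224, 0.3727]
eef_rot: [2.663, 1.665, -0.001]
force: [0.5, -0.1, 0.5]
opening: 0.0448
```

send_rows(
  increments=[
    [2, 3.5, 0, 8],
    [2, 3.5, 0, 8],
    [2, 3.5, 0, 8],
    [2, 3.5, 0, 8],
    [2, 3.5, 0, 8],
  ],
)

```text
time: 1.1
position: [0.3675, -0.2455, 0.3711]
eef_rot: [-1.931, -2.478, -0.0]
force: [0.8, -0.5, -0.1]
opening: 0.045
```

send_rows(
  increments=[
    [2, 3.5, 0, 8],
    [2, 3.5, 0, 8],
    [2, 3.5, 0, 8],
    [2, 3.5, 0, 8],
    [2, 3.5, 0, 8],
  ],
)

```text
time: 1.6
position: [0.4675, -0.0705, 0.371]
eef_rot: [-0.967, -2.989, 0.0]
force: [0.5, -0.7, -0.1]
opening: 0.0449
```

send_rows(
  increments=[
    [1.4, 2.3, 0, 8.4],
    [1.4, 2.3, 0, 8.4],
    [1.4, 2.3, 0, 8.4],
    [1.4, 2.3, 0, 8.4],
    [0, 0, 0, 8.4],
  ],
  fingers=3.2,
)

```text
time: 2.1
position: [0.5241, 0.0223, 0.3704]
eef_rot: [0.174, -3.136, -0.002]
force: [-0.1, -1.1, 0.2]
opening: 0.0321
```

send_rows(
  increments=[
    [0, 0, -2, 8.4],
    [0, 0, -2, 8.4],
    [0, 0, -2, 8.0],
    [0, 0, 0, 0],
    [0, 0, 0, 0],
  ],
)

```text
time: 2.6
position: [0.5229, 0.0199, 0.3113]
eef_rot: [0.825, -3.03, -0.001]
force: [-0.3, -0.3, -0.1]
opening: 0.0319
```

```bash
cat > look.py <<'E'
from h import *
import sys
k=sys.argv[1]; p=eval(sys.argv[2]) if len(sys.argv)>2 else None
s=state(); r=s["eef_rot"];R=cv2.Rodrigues(r)[0]
print(s["time"],s["position"].round(4),"psi",np.degrees(np.arctan2(R[1,0],R[0,0]))%360,"z",R[:,2].round(3),s["force"].round(1),s["wrist_torque"].round(2),s["opening"].round(4),s["joint_pos"].round(2))
out=[]
for n,o in(("scene",(260,170)),("top",(270,150))):
    im=cv2.cvtColor(camera(n),cv2.COLOR_RGB2BGR);cv2.imwrite(f"pics/{n}{k}.png",im)
    im=cv2.resize(im[o[1]:o[1]+120,o[0]:o[0]+100],None,fx=4,fy=4,interpolation=cv2.INTER_CUBIC)
    out.append(draw(n,im,p,4,np.array(o)) if p else im)
cv2.imwrite(f"pics/L{k}.png",np.hstack(out))
E
python3 look.py 1
```

```text
Traceback (most recent call last):
  File "look.py", line 5, in <module>
    print(s["time"],s["position"].round(4),"psi",np.degrees(np.arctan2(R[1,0],R[0,0]))%360,"z",R[:,2].round(3),s["force"].round(1),s["wrist_torque"].round(2),s["opening"].round(4),s["joint_pos"].round(2))
                                                                                                                                                              ^^^^^^^^^^^^^^^^^^
AttributeError: 'float' object has no attribute 'round'
```

```bash
sed -i 's/s\["opening"\].round(4)/round(s["opening"],4)/' look.py; python3 look.py 1
```

```text
2.6 [0.5229 0.0199 0.3113] psi 210.45749602064004 z [-0.001  0.    -1.   ] [-0.3 -0.3 -0.1] [-0.05  0.03  0.02] 0.0319 [-0.1   0.24 -0.11  1.23  0.   -0.63]
```

View pics/L1.png

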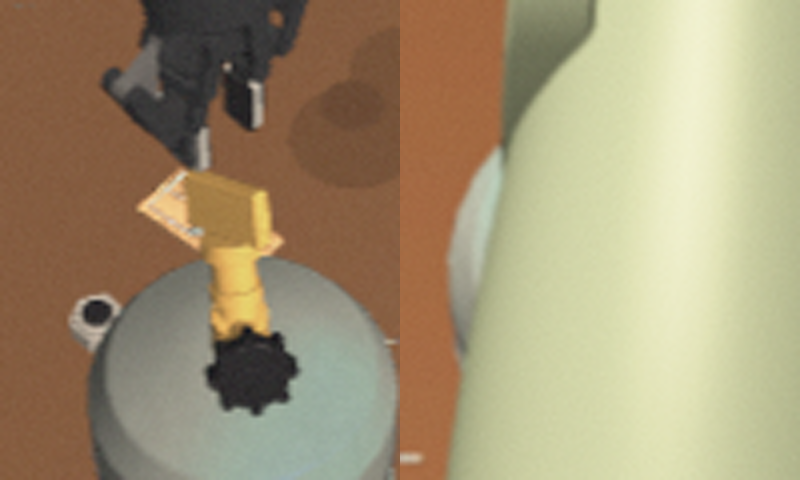

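send_rows(
  increments=[
    [0.1, 0.2, -0.6, 0],
    [0, 0, -0.8, 0],
    [0, 0, -0.8, 0],
    [0, 0, -0.4, 0],
    [0, 0, 0, 0],
  ],
)

```text
time: 3.2
position: [0.5236, 0.0219, 0.2843]
eef_rot: [0.829, -3.029, -0.001]
force: [1.2, -0.0, 1.2]
opening: 0.0323
```

send_rows(
  increments=[
    [0, 0, -0.7, 0],
    [0, 0, -0.7, 0],
    [0, 0, -0.7, 0],
    [0, 0, -0.7, 0],
    [0, 0, 0, 0],
  ],
)

```text
time: 3.7
position: [0.5234, 0.0219, 0.256]
eef_rot: [0.829, -3.028, -0.001]
force: [-0.4, 1.0, 0.3]
opening: 0.0319
```

```bash
python3 look.py 2 "[.563,.0179,-.112,.1]"
```

```text
3.7 [0.5234 0.0219 0.256 ] psi 210.6233166341472 z [-0.002  0.    -1.   ] [-0.4  1.   0.3] [-0.03  0.04  0.01] 0.0319 [-0.1   0.26 -0.21  1.09  0.   -0.63]
```

View pics/L2.png

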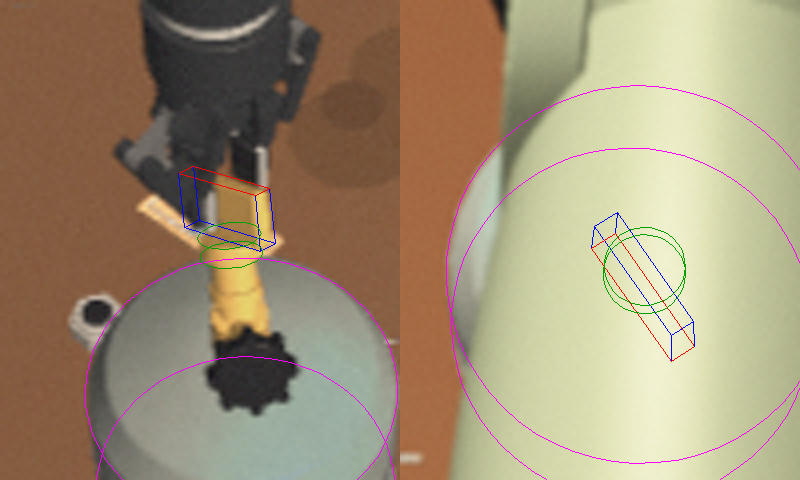

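send_rows(
  increments=[
    [0, 0, -0.5, 0],
    [0, 0, 0, 0],
    [0, 0, 0, 0],
    [0, 0, 0, 0],
    [0, 0, 0, 0],
  ],
  fingers=2.5,
)

```text
time: 4.3
position: [0.5243, 0.0219, 0.2524]
eef_rot: [-0.83, 3.03, -0.0]
force: [0.8, 0.3, -0.3]
opening: 0.0249
```

send_rows(
  increments=[
    [0, 0, 0, 2],
    [0, 0, 0, 2],
    [0, 0, 0, 2],
    [0, 0, 0, 2],
    [0, 0, 0, 0],
  ],
)

```text
time: 4.8
position: [0.5242, 0.0218, 0.2524]
eef_rot: [-1.039, 2.965, -0.0]
force: [0.2, 0.1, 0.3]
opening: 0.0253
```

```bash
python3 look.py 3
```

```text
4.8 [0.5242 0.0218 0.2524] psi 218.61862163713556 z [ 0. -0. -1.] [0.2 0.1 0.3] [-0.01  0.02 -0.01] 0.0253 [-0.1   0.27 -0.22  1.08 -0.   -0.77]
```

send_rows(
  increments=[
    [0, 0, 0, 1.5],
    [0, 0, 0, 1.5],
    [0, 0, 0, 1.5],
    [0, 0, 0, 1.5],
    [0, 0, 0, 0],
  ],
)

```text
time: 5.4
position: [0.5242, 0.0219, 0.2523]
eef_rot: [-1.194, 2.906, 0.0]
force: [-0.6, 0.2, 0.3]
opening: 0.0249
```

```bash
python3 look.py 4
```

```text
5.4 [0.5242 0.0219 0.2523] psi 224.66990341258014 z [ 0.  0. -1.] [-0.6  0.2  0.3] [ 0.03 -0.    0.03] 0.0249 [-0.1   0.27 -0.22  1.08  0.   -0.88]
```

send_rows(
  increments=[
    [0, 0, 0, 1.5],
    [0, 0, 0, 1.5],
    [0, 0, 0, 0],
    [0, 0, 0, 0],
    [0, 0, 0, 0],
  ],
)

```text
time: 6.0
position: [0.5242, 0.0222, 0.2523]
eef_rot: [-1.268, 2.874, 0.001]
force: [-0.6, 3.1, 1.1]
opening: 0.025
```

```bash
python3 look.py 5
```

```text
6.0 [0.5242 0.0222 0.2523] psi 227.63265206985372 z [ 0.     0.001 -1.   ] [-0.6  3.1  1.1] [ 0.51 -0.03 -0.05] 0.025 [-0.1   0.27 -0.22  1.08  0.   -0.93]
```

send_rows(
  increments=[
    [0, 0, 0, 1.5],
    [0, 0, 0, 1.5],
    [0, 0, 0, 0],
    [0, 0, 0, 0],
    [0, 0, 0, 0],
  ],
)

```text
time: 6.6
position: [0.5241, 0.0226, 0.2523]
eef_rot: [-1.345, 2.838, 0.002]
force: [0.7, 4.8, -0.1]
opening: 0.0252
```

```bash
python3 look.py 6
```

```text
6.6 [0.5241 0.0226 0.2523] psi 230.71144944912797 z [ 0.     0.002 -1.   ] [ 0.7  4.8 -0.1] [ 1.06 -0.07 -0.11] 0.0252 [-0.1   0.27 -0.22  1.08  0.   -0.98]
```

View pics/L6.png

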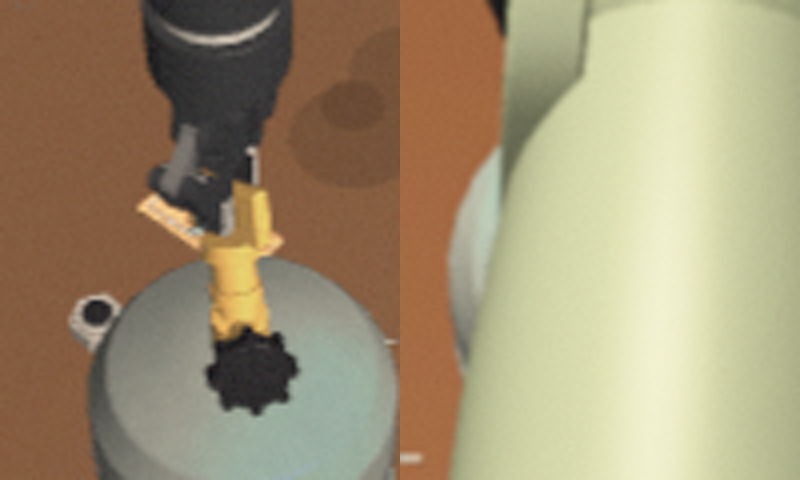

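send_rows(
  increments=[
    [0, 0, 0, 1.5],
    [0, 0, 0, 1.5],
    [0, 0, 0, 0],
    [0, 0, 0, 0],
    [0, 0, 0, 0],
  ],
)

```text
time: 7.2
position: [0.5241, 0.0228, 0.2523]
eef_rot: [-1.419, 2.802, 0.003]
force: [0.3, 6.1, 0.5]
opening: 0.0248
```

```bash
python3 look.py 7
```

```text
7.2 [0.5241 0.0228 0.2523] psi 233.70586442981562 z [-0.     0.002 -1.   ] [0.3 6.1 0.5] [ 1.19 -0.07 -0.08] 0.0248 [-0.1   0.27 -0.22  1.08  0.   -1.04]
```

send_rows(
  increments=[
    [0, 0, 0, 1.5],
    [0, 0, 0, 1.5],
    [0, 0, 0, 0],
    [0, 0, 0, 0],
    [0, 0, 0, 0],
  ],
)

```text
time: 7.8
position: [0.524, 0.0229, 0.2523]
eef_rot: [-1.492, 2.764, 0.003]
force: [1.0, 5.6, 0.5]
opening: 0.0247
```

```bash
python3 look.py 8
```

```text
7.8 [0.524  0.0229 0.2523] psi 236.70844387312872 z [-0.     0.002 -1.   ] [1.  5.6 0.5] [ 1.25  0.01 -0.15] 0.0247 [-0.1   0.27 -0.22  1.08  0.   -1.09]
```

send_rows(
  increments=[
    [0, 0, 0, 1.5],
    [0, 0, 0, 1.5],
    [0, 0, 0, 0],
    [0, 0, 0, 0],
    [0, 0, 0, 0],
  ],
)

```text
time: 8.4
position: [0.5241, 0.0229, 0.2523]
eef_rot: [-1.563, 2.724, 0.003]
force: [-0.4, 6.5, 1.0]
opening: 0.0247
```

```bash
python3 look.py 9
```

```text
8.4 [0.5241 0.0229 0.2523] psi 239.69426047571307 z [-0.     0.002 -1.   ] [-0.4  6.5  1. ] [ 1.29 -0.01 -0.26] 0.0247 [-0.1   0.27 -0.22  1.08  0.   -1.14]
```

View pics/L9.png

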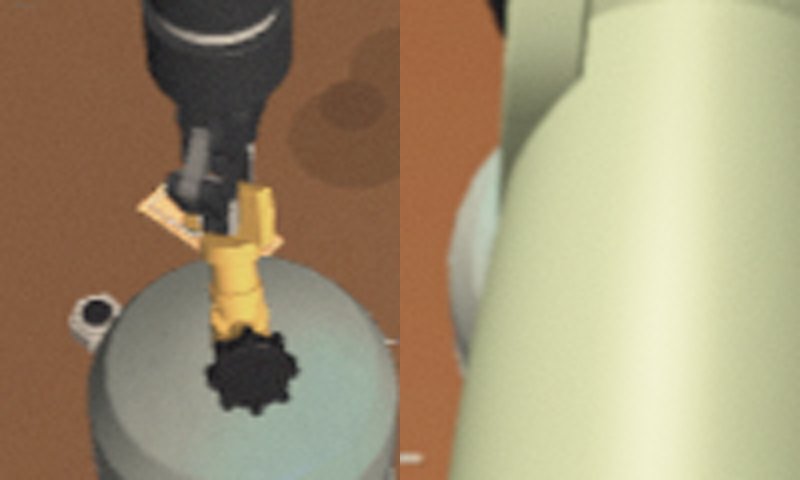

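send_rows(
  increments=[
    [0, 0, 0, 1.5],
    [0, 0, 0, 1.5],
    [0, 0, 0, 0],
    [0, 0, 0, 0],
    [0, 0, 0, 0],
  ],
)

```text
time: 9.0
position: [0.5238, 0.0227, 0.2523]
eef_rot: [-1.633, 2.683, 0.003]
force: [-1.6, 5.4, 1.5]
opening: 0.0248
```

```bash
python3 look.py 10
```

```text
9.0 [0.5238 0.0227 0.2523] psi 242.64165227648098 z [-0.     0.002 -1.   ] [-1.6  5.4  1.5] [ 1.13  0.17 -0.58] 0.0248 [-0.1   0.27 -0.22  1.08  0.   -1.19]
```

send_rows(
  increments=[
    [0, 0, 0, 1.5],
    [0, 0, 0, 1.5],
    [0, 0, 0, 0],
    [0, 0, 0, 0],
    [0, 0, 0, 0],
  ],
)

```text
time: 9.6
position: [0.5238, 0.0227, 0.2523]
eef_rot: [-1.7, 2.641, 0.003]
force: [-0.3, 6.6, 0.8]
opening: 0.0251
```

```bash
python3 look.py 11
```

```text
9.6 [0.5238 0.0227 0.2523] psi 245.52795310929514 z [-0.001  0.002 -1.   ] [-0.3  6.6  0.8] [ 1.13  0.17 -1.24] 0.0251 [-0.1   0.27 -0.22  1.08  0.   -1.24]
```

View pics/L11.png

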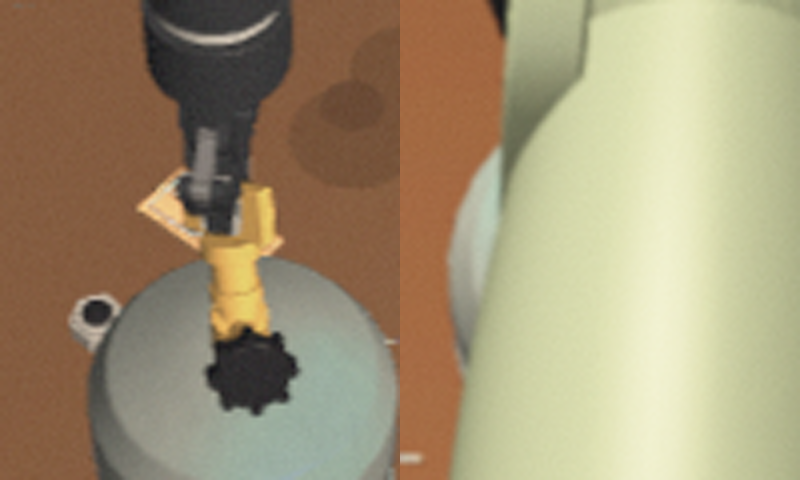

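send_rows(
  increments=[
    [0, 0, 0, 1.5],
    [0, 0, 0, 1.5],
    [0, 0, 0, 0],
    [0, 0, 0, 0],
    [0, 0, 0, 0],
  ],
)

```text
time: 10.2
position: [0.5238, 0.0226, 0.2523]
eef_rot: [-1.765, 2.598, 0.003]
force: [-1.1, 6.9, 1.2]
opening: 0.0248
```

```bash
python3 look.py 12 "[.563,.0179,-.112,0]"
```

```text
10.2 [0.5238 0.0226 0.2523] psi 248.3736472439648 z [-0.001  0.002 -1.   ] [-1.1  6.9  1.2] [ 1.1   0.21 -2.12] 0.0248 [-0.1   0.27 -0.22  1.08  0.   -1.29]
```

View pics/L12.png

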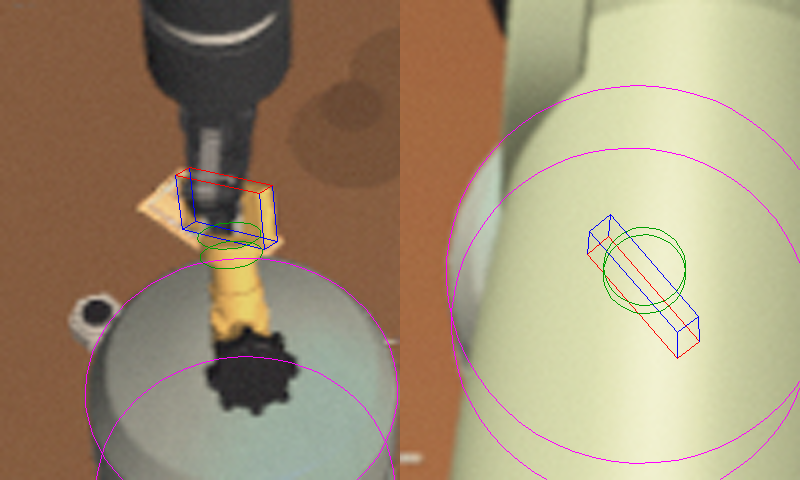

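send_rows(
  increments=[
    [0, -0.1, 0, -6],
    [0, 0, 0, -6],
    [0, 0, 0, -6],
    [0, 0, 0, -6],
    [0, 0, 0, -6],
  ],
)

```text
time: 10.8
position: [0.5237, 0.02, 0.2522]
eef_rot: [1.033, -2.965, 0.003]
force: [-3.1, 0.1, 0.2]
opening: 0.025
```

send_rows(
  increments=[
    [0, 0, 0, -6],
    [0, 0, 0, -6],
    [0, 0, 0, -6],
    [0, 0, 0, -6],
    [0, 0, 0, -6],
  ],
)

```text
time: 11.3
position: [0.5198, 0.0219, 0.2515]
eef_rot: [0.233, -3.125, -0.004]
force: [-11.9, 5.9, 6.0]
opening: 0.0251
```

```bash
python3 look.py 13 "[.563,.0179,-.112,0.45]"
```

```text
11.3 [0.5198 0.0219 0.2515] psi 188.5169618979329 z [-0.009  0.002 -1.   ] [-11.9   5.9   6. ] [1.24 2.19 0.24] 0.0251 [-0.1   0.26 -0.23  1.09  0.   -0.25]
```

View pics/L13.png

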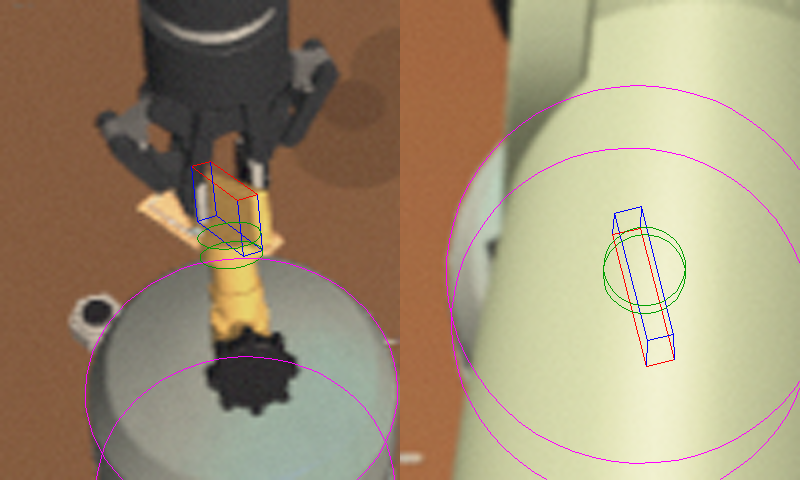

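send_rows(
  increments=[
    [0, 0.2, 0, 0],
    [0, 0.2, 0, 0],
    [0, 0, 0, -3],
    [0, 0, 0, -3],
    [0, 0, 0, 0],
  ],
)

```text
time: 11.9
position: [0.5233, 0.0245, 0.252]
eef_rot: [0.073, -3.139, 0.002]
force: [-3.8, 1.4, 0.7]
opening: 0.025
```

```bash
python3 look.py 14 "[.563,.0179,-.112,0.45]"
```

```text
11.9 [0.5233 0.0245 0.252 ] psi 182.66798692076932 z [-0.002 -0.001 -1.   ] [-3.8  1.4  0.7] [0.12 0.73 0.15] 0.025 [-0.09  0.27 -0.22  1.08 -0.   -0.14]
```

View pics/L14.png

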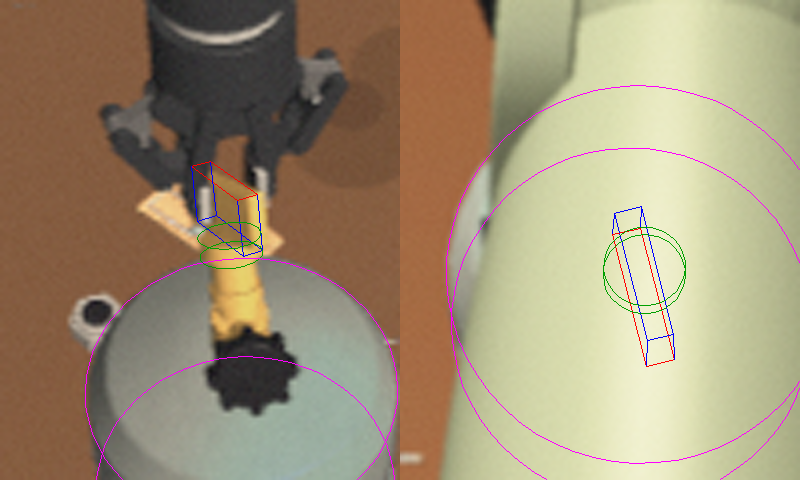

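send_rows(
  increments=[
    [0, 0, 0, -4],
    [0, 0, 0, -4],
    [0, 0, 0, -4],
    [0, 0, 0, -4],
    [0, 0, 0, 0],
  ],
)

```text
time: 12.5
position: [0.5244, 0.0243, 0.2523]
eef_rot: [0.365, 3.12, -0.002]
force: [-2.5, -0.7, -0.1]
opening: 0.0253
```

```bash
python3 look.py 15 "[.563,.0179,-.112,0.6]"
```

```text
12.5 [0.5244 0.0243 0.2523] psi 166.67228491152446 z [ 0.    -0.001 -1.   ] [-2.5 -0.7 -0.1] [-0.14  0.39  0.03] 0.0253 [-0.09  0.27 -0.22  1.08 -0.    0.14]
```

send_rows(
  increments=[
    [0, 0, 0, -4],
    [0, 0, 0, -4],
    [0, 0, 0, -4],
    [0, 0, 0, -4],
    [0, 0, 0, 0],
  ],
)

```text
time: 13.1
position: [0.5249, 0.0235, 0.2521]
eef_rot: [0.795, 3.038, -0.004]
force: [0.2, -5.5, -3.9]
opening: 0.025
```

```bash
python3 look.py 16 "[.563,.0179,-.112,0.85]"
```

```text
13.1 [0.5249 0.0235 0.2521] psi 150.66147166448027 z [ 0.001 -0.003 -1.   ] [ 0.2 -5.5 -3.9] [-1.05 -0.2   0.14] 0.025 [-0.09  0.27 -0.22  1.08 -0.    0.42]
```

View pics/L16.png

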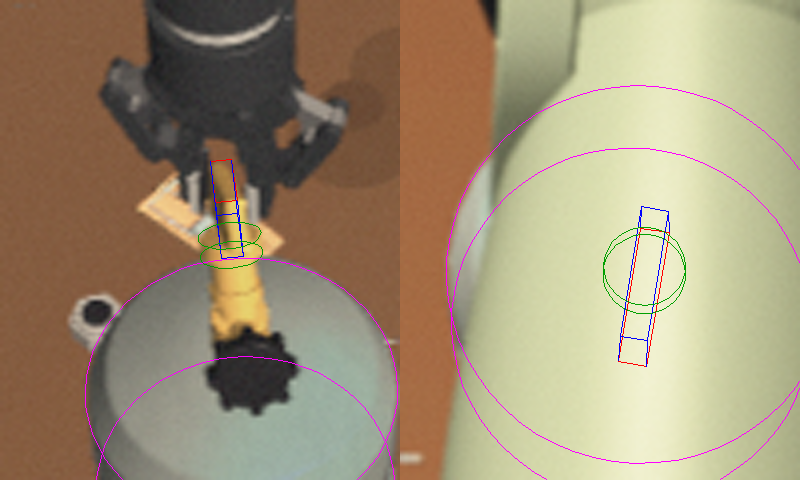

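send_rows(
  increments=[
    [0, -0.1, 0, -4],
    [0, 0, 0, -4],
    [0, 0, 0, -4],
    [0, 0, 0, -4],
    [0, 0, 0, 0],
  ],
)

```text
time: 13.7
position: [0.5247, 0.0227, 0.2522]
eef_rot: [1.21, 2.898, -0.003]
force: [0.4, -4.9, -2.9]
opening: 0.0254
```

send_rows(
  increments=[
    [0, 0, 0, -4],
    [0, 0, 0, -4],
    [0, 0, 0, -4],
    [0, 0, 0, -4],
    [0, 0, 0, 0],
  ],
)

```text
time: 14.2
position: [0.5244, 0.0225, 0.2522]
eef_rot: [1.602, 2.701, -0.004]
force: [-0.5, -5.2, -2.0]
opening: 0.0251
```

```bash
python3 look.py 17 "[.563,.0179,-.112,1.4]"
```

```text
14.2 [0.5244 0.0225 0.2522] psi 118.66718927071413 z [ 0.    -0.003 -1.   ] [-0.5 -5.2 -2. ] [-1.13  0.02  0.16] 0.0251 [-0.1   0.27 -0.22  1.08 -0.    0.97]
```

View pics/L17.png

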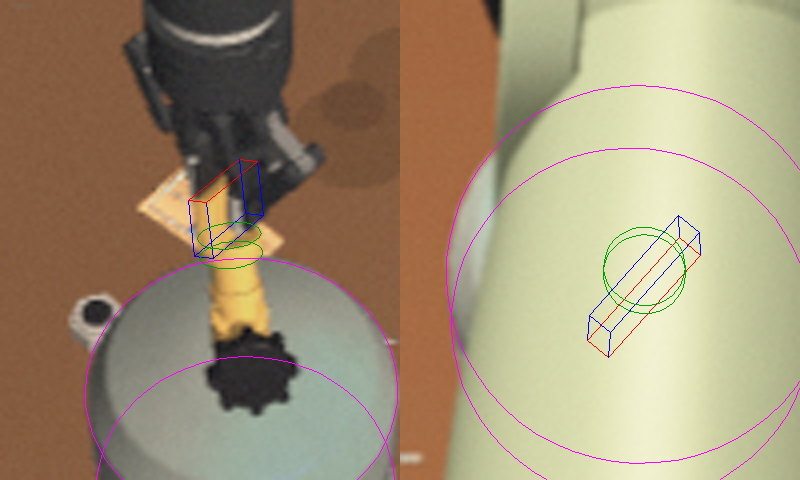

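send_rows(
  increments=[
    [0, 0, 0, -4],
    [0, 0, 0, -4],
    [0, 0, 0, -4],
    [0, 0, 0, -3],
    [0, 0, 0, 0],
  ],
)

```text
time: 14.8
position: [0.5241, 0.0225, 0.2523]
eef_rot: [1.94, 2.469, -0.004]
force: [-1.9, -5.4, -1.7]
opening: 0.0249
```

```bash
python3 look.py 18 "[.563,.0179,-.112,1.4]"
```

```text
14.8 [0.5241 0.0225 0.2523] psi 103.68074882291204 z [-0.    -0.003 -1.   ] [-1.9 -5.4 -1.7] [-1.11  0.35  0.08] 0.0249 [-0.1   0.27 -0.22  1.08 -0.    1.24]
```

View pics/L18.png

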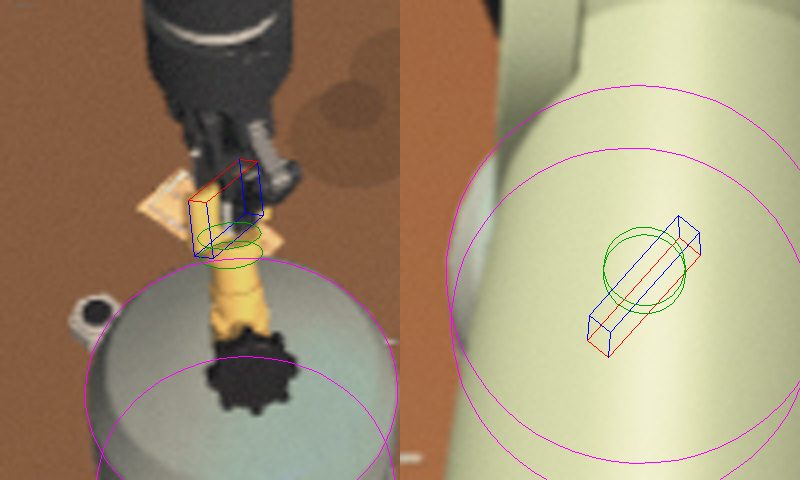

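send_rows(
  increments=[
    [0, 0, 0, -3],
    [0, 0, 0, -3],
    [0, 0, 0, 0],
    [0, 0, 0, 0],
    [0, 0, 0, 0],
  ],
)

```text
time: 15.4
position: [0.5238, 0.0225, 0.2524]
eef_rot: [2.066, 2.365, -0.004]
force: [-2.5, -5.6, -0.2]
opening: 0.0249
```

send_rows(
  increments=[
    [0, -0.1, 0, 4],
    [0, 0, 0, 4],
    [0, 0, 0, 4],
    [0, 0, 0, 2],
    [0, 0, 0, 0],
  ],
  fingers=2.8,
)

```text
time: 15.9
position: [0.5248, 0.0233, 0.2527]
eef_rot: [1.762, 2.6, 0.003]
force: [0.4, -0.2, -0.3]
opening: 0.028
```

```bash
python3 look.py 19 "[.563,.0179,-.112,1.5]"
```

```text
15.9 [0.5248 0.0233 0.2527] psi 111.73517208810433 z [ 0.002  0.001 -1.   ] [ 0.4 -0.2 -0.3] [ 0.02  0.01 -0.04] 0.028 [-0.1   0.27 -0.22  1.08  0.    1.09]
```

View pics/L19.png

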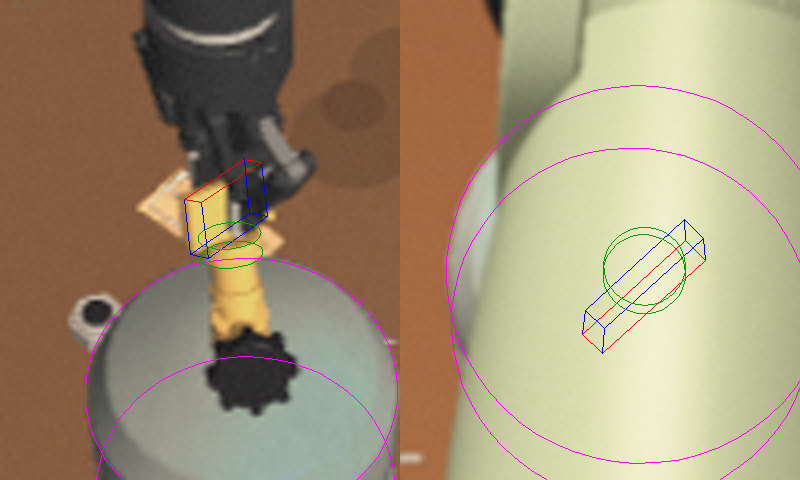

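send_rows(
  increments=[
    [0, 0, 0.6, 0],
    [0, 0, 1, 0],
    [0, 0, 2, 0],
    [0, 0, 3, 0],
    [0, 0, 4, 0],
  ],
)

```text
time: 16.5
position: [0.5234, 0.023, 0.359]
eef_rot: [-1.764, -2.597, 0.001]
force: [-0.0, 0.3, 0.5]
opening: 0.0279
```

send_rows(
  increments=[
    [0, -3, 1, 0],
    [0, -4, 0, 0],
    [0, -4, 0, 0],
    [0, -4, 0, 0],
    [0, -4, 0, 0],
  ],
)

```text
time: 17.0
position: [0.5242, -0.1686, 0.3696]
eef_rot: [1.764, 2.598, 0.001]
force: [0.6, 0.2, 0.4]
opening: 0.0277
```

```bash
python3 look.py 20 "[.563,.0179,-.112,1.5]"
```

```text
17.0 [ 0.5242 -0.1686  0.3696] psi 111.64042819336359 z [ 0.002 -0.    -1.   ] [0.6 0.2 0.4] [ 0.04 -0.05  0.03] 0.0277 [-0.45  0.28  0.09  1.38  0.    0.75]
```

View pics/L20.png

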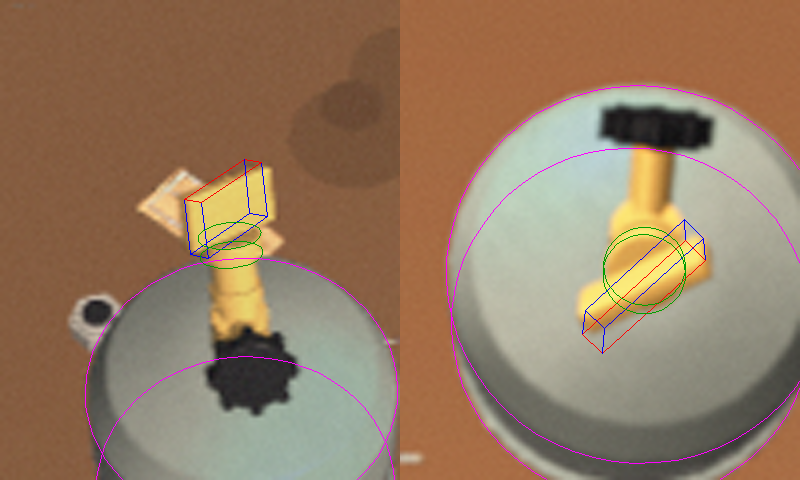

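```bash
python3 - <<'E'
import cv2,numpy as np
z=lambda f,o,w,h:cv2.resize(cv2.imread(f)[o[1]:o[1]+h,o[0]:o[0]+w],None,fx=10,fy=10,interpolation=cv2.INTER_CUBIC)
a=z("pics/top20.png",(310,190),40,50);b=z("pics/scene20.png",(300,200),40,50)
cv2.imwrite("pics/z20.png",np.hstack([b,a]))
a=z("pics/top0.png",(310,195),40,50);b=z("pics/scene0.png",(300,205),40,50)
cv2.imwrite("pics/z0.png",np.hstack([b,a]))
b=z("pics/scene12.png",(300,200),40,50);cv2.imwrite("pics/z12.png",b)
E
```

```text
(no output)
```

View pics/z20.png

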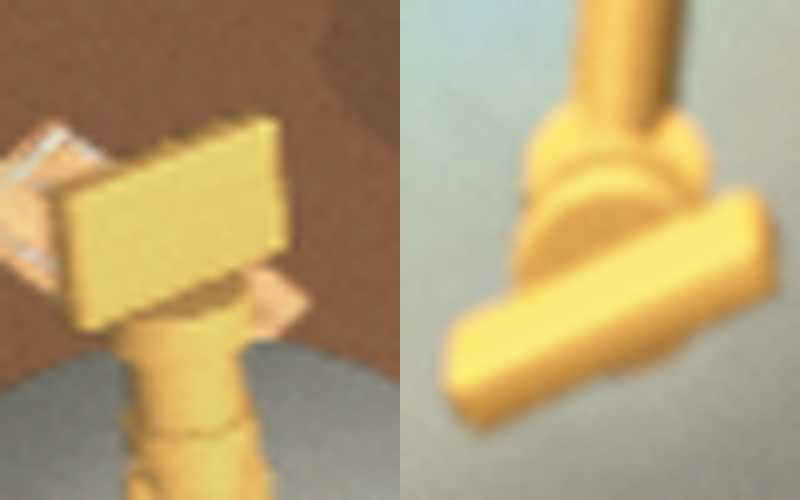

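View pics/z0.png

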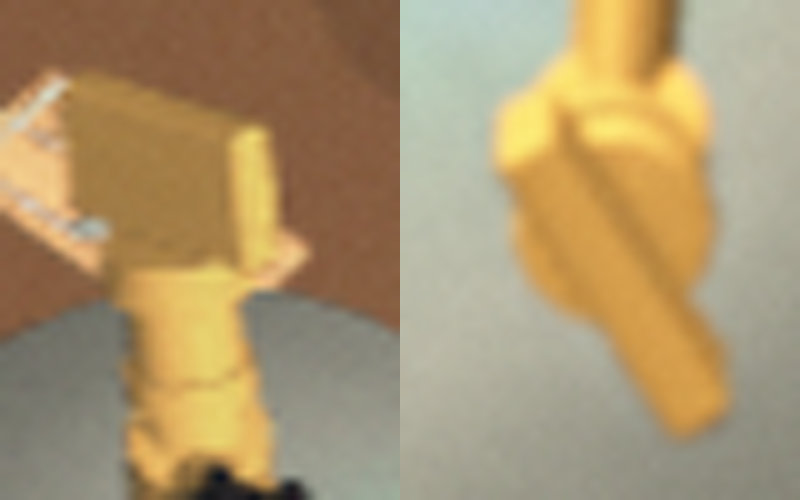

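View pics/z12.png

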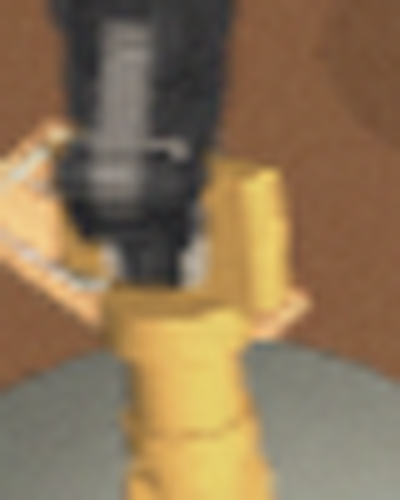

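```bash
cat > fit5.py <<'E'
from h import *
from scipy.optimize import least_squares
def pz(o): return lambda x,y:np.array([o[0]+(x+.5)/10-.5,o[1]+(y+.5)/10-.5])
S0,T0,S1,T1=pz((300,205)),pz((310,195)),pz((300,200)),pz((310,190))
X=lambda f,x,y:f(x-400,y)
from fit4 import T,S,sil
# lines: (img, q index, edge (j,k) or end-edge, two image points): points must lie on projected line of long edge
Ls=[("top",0,(-1,1),X(T0,505,180),X(T0,670,430)),
 ("top",0,(1,1),X(T0,555,135),X(T0,724,375)),   # ridge/right edge of top face
 ("top",1,(-1,1),X(T1,492,428),X(T1,768,296)),
 ("top",1,(1,-1),X(T1,470,312),X(T1,735,192)),
 ("scene",0,(-1,1),S0(85,72),S0(262,124)),
 ("scene",1,(1,-1),S1(90,330),S1(280,243)),
 ("scene",1,(-1,1),S1(65,180),S1(270,116))]
# ends: (img,qi,i end sign,(j,k), point)  handled as vertical end edges lines along a
Es=[("scene",0,(-1,-1),S0(269,140),S0(277,255)),("scene",1,(-1,1),S1(288,150),S1(290,235)),
    ("scene",2,(-1,-1),S1(286,185),S1(288,295)),("scene",1,(1,1),S1(60,215),S1(76,320)),
    ("scene",0,(1,1),S0(68,110),S0(76,190))]
def dist(n,A,B,p):
    a,b=proj(n,[A,B]); t=(b-a)/np.linalg.norm(b-a); v=p-a; return t[0]*v[1]-t[1]*v[0]
def res(p):
    x,y,yaw,q0,q1,q2,r,z,ins,k=p
    qs=(q0,q1,q2);R=[]
    Ms=[model(x,y,yaw,q)for q in qs]
    for n,qi,(j,kk),p1,p2 in Ls:
        g,a,l,nn,d,C,_,_=Ms[qi]
        s=ins*(j*nn+kk*a)*.4
        A,B=C[(-1,j,kk)]-s,C[(1,j,kk)]-s
        R+=[dist(n,A,B,p1),dist(n,A,B,p2)]
    for n,qi,(i,j),p1,p2 in Es:
        g,a,l,nn,d,C,_,_=Ms[qi]
        s=ins*(j*nn+i*l)*.4
        A,B=C[(i,j,-1)]-s,C[(i,j,1)]-s
        R+=[dist(n,A,B,p1),dist(n,A,B,p2)]
    d=Ms[0][4]; tap=np.array([x,y,z])-r*d
    R+=list(proj("top",[tap])[0]-T(320,83)); R+=list(proj("scene",[tap])[0]-S(265,315))
    s=sil("top",x,y); R+=[s[:,0].min()-T(60,0)[0],s[:,0].max()-T(541,0)[0],s[:,1].max()-T(0,548)[1]]
    s=sil("scene",x,y); R+=[s[:,0].min()-S(60,0)[0],s[:,0].max()-S(447,0)[0]]
    return np.array(R+[(ins-.003)/.003,k])
s=least_squares(res,[.563,.018,-.1,.2,1.6,0,.047,.21,.003,0],loss="soft_l1",f_scale=.5)
print("x y yaw q0 q1 q2 ..",s.x.round(4).tolist());print(s.fun.round(2).tolist())
J=s.jac;print("sd",(np.sqrt(np.diag(np.linalg.pinv(J.T@J)))*.6).round(4))
print(model(*s.x[:4])[0])
E
python3 fit5.py|tail -4
```

```text
[0.17, 0.07, -1.4, -2.45, -1.54, -10.98, 9.68, 0.15, 0.38, 0.81, -0.25, 3.76, -5.21, 1.15, 0.26, -0.0, 21.64, 20.91, 0.39, -0.4, -16.39, -15.8, 0.25, 0.17, 0.02, -0.02, -0.42, 0.03, -0.6, -0.04, 0.02, -0.62, 0.21, 0.38, 0.0]
sd [9.000e-04 5.000e-04 1.350e-02 2.900e-02 4.510e-02 1.291e-01 1.300e-03
 2.100e-03 1.100e-03 6.000e-01]
[0.52505788 0.02281241 0.25841601]
```

```bash
python3 - <<'E'
s=open('fit5.py').read()
s=s.replace('("top",1,(-1,1),','("top",1,(1,1),').replace('("top",1,(1,-1),','("top",1,(-1,-1),').replace('("scene",1,(1,-1),S1(90','("scene",1,(-1,-1),S1(90').replace('("scene",1,(-1,1),S1(65','("scene",1,(1,1),S1(65')
s=s.replace('("scene",1,(-1,1),S1(288','("scene",1,(1,-1),S1(288').replace('("scene",1,(1,1),S1(60,','("scene",1,(-1,1),S1(52,')
open('fit5.py','w').write(s)
E
python3 fit5.py|tail -4; python3 fit5.py|grep yaw
```

```text
[-0.04, -0.46, -0.96, -2.34, -1.06, -0.26, 0.12, 0.18, -0.02, 0.51, -0.34, -1.29, -0.56, 0.8, 0.04, -0.24, 0.91, 0.33, 0.41, -0.41, 0.36, 1.54, 0.53, 0.42, -0.13, -0.03, -0.3, 0.02, -0.65, -0.09, 0.06, -0.59, 0.24, -0.06, 0.0]
sd [5.000e-04 5.000e-04 1.260e-02 2.790e-02 2.700e-02 1.117e-01 1.100e-03
 2.100e-03 8.000e-04 6.000e-01]
[0.52496319 0.02276346 0.25841601]
x y yaw q0 q1 q2 .. [0.5642, 0.0182, -0.1169, 0.1403, 1.8177, -0.0533, 0.0459, 0.2122, 0.0028, 0.0]
```

```bash
python3 - <<'E'
from h import *
out=[]
for q in(1.57,1.8):
  for n,o in(("scene",(300,200)),("top",(310,190))):
    im=cv2.resize(cv2.imread(f"pics/{n}20.png")[o[1]:o[1]+50,o[0]:o[0]+40],None,fx=8,fy=8,interpolation=cv2.INTER_CUBIC)[:,:]
    out.append(draw(n,im,[.5642,.0182,-.117,q],8,np.array(o))[:300])
cv2.imwrite("pics/cmp.png",np.vstack([np.hstack(out[:2]),np.hstack(out[2:])]))
E
```

```text
(no output)
```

View pics/cmp.png

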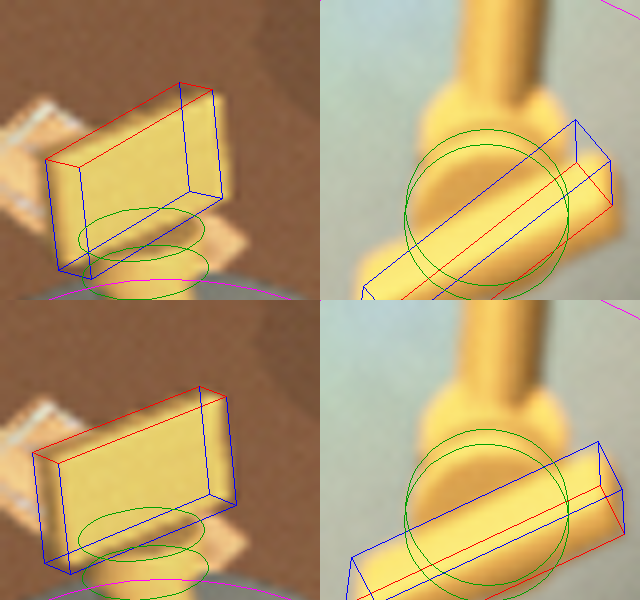

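send_rows(
  increments=[
    [0.1, 4, 0, 0],
    [0, 4, 0, 0],
    [0, 4, 0, 0],
    [0, 4, 0, 0],
    [0, 3.1, 0, 0],
  ],
  fingers=3.2,
)

```text
time: 17.6
position: [0.5248, 0.0266, 0.3693]
eef_rot: [1.763, 2.6, 0.002]
force: [-0.0, -0.5, -0.2]
opening: 0.0317
```

send_rows(
  increments=[
    [0, 0, -2, 0],
    [0, 0, -2, 0],
    [0, 0, -2, 0],
    [0, 0, -1.5, 0],
    [0, 0, 0, 0],
  ],
)

```text
time: 18.1
position: [0.5239, 0.0247, 0.2921]
eef_rot: [-1.763, -2.597, 0.002]
force: [-0.3, -0.8, 0.5]
opening: 0.0319
```

```bash
python3 look.py 21 "[.5642,.0182,-.117,1.8]"
```

```text
18.1 [0.5239 0.0247 0.2921] psi 111.66779918268747 z [-0.003  0.001 -1.   ] [-0.3 -0.8  0.5] [-0.05  0.01  0.02] 0.0319 [-0.09  0.25 -0.14  1.18  0.    1.1 ]
```

View pics/L21.png

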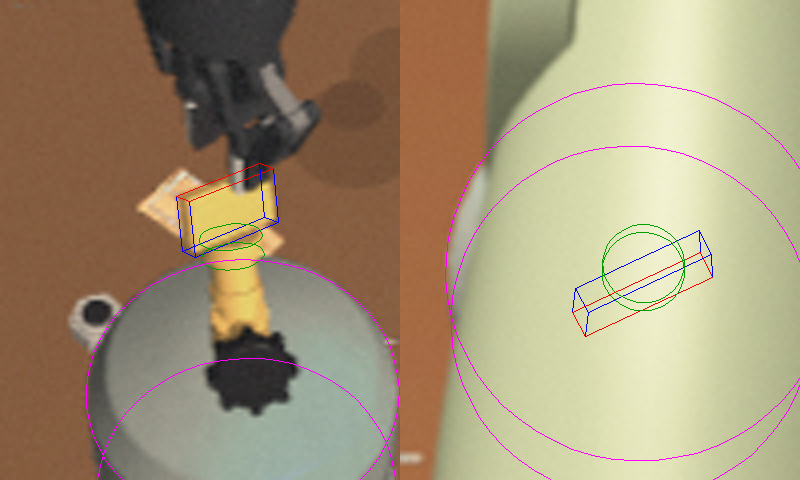

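send_rows(
  increments=[
    [0.1, -0.2, 0, 0],
    [0, 0, -1, 0],
    [0, 0, -1, 0],
    [0, 0, -1, 0],
    [0, 0, 0, 0],
  ],
)

```text
time: 18.7
position: [0.5249, 0.0219, 0.2612]
eef_rot: [-1.764, -2.596, 0.003]
force: [-0.0, 1.2, 0.2]
opening: 0.0319
```

send_rows(
  increments=[
    [0, 0, -0.5, 0],
    [0, 0, -0.5, 0],
    [0, 0, 0, 4],
    [0, 0, 0, 4],
    [0, 0, 0, 4],
  ],
  fingers=2.5,
)

```text
time: 19.2
position: [0.5241, 0.0225, 0.2523]
eef_rot: [-1.478, -2.767, 0.001]
force: [-6.9, 2.1, 0.6]
opening: 0.025
```

send_rows(
  increments=[
    [0, 0, 0, 4],
    [0, 0, 0, 4],
    [0, 0, 0, 0],
    [0, 0, 0, 0],
    [0, 0, 0, 0],
  ],
)

```text
time: 19.7
position: [0.5225, 0.0227, 0.2521]
eef_rot: [-1.284, -2.859, 0.003]
force: [-9.5, 0.8, 2.0]
opening: 0.0251
```

```bash
python3 look.py 22 "[.5642,.0182,-.117,1.8]"
```

```text
19.7 [0.5225 0.0227 0.2521] psi 131.62231891300942 z [-0.007  0.002 -1.   ] [-9.5  0.8  2. ] [ 0.35  1.78 -0.2 ] 0.0251 [-0.1   0.27 -0.22  1.09  0.    0.75]
```

View pics/L22.png

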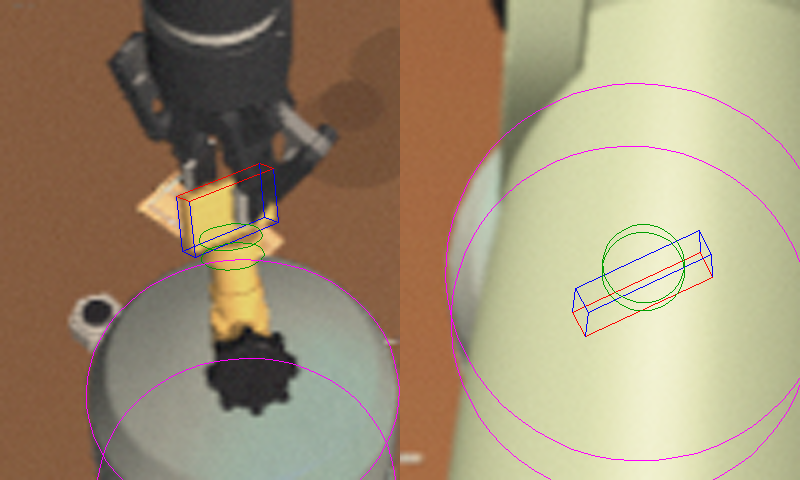

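send_rows(
  increments=[
    [0, 0, 0, 3],
    [0, 0, 0, 3],
    [0, 0, 0, 0],
    [0, 0, 0, 0],
    [0, 0, 0, 0],
  ],
)

```text
time: 20.3
position: [0.5224, 0.0225, 0.2523]
eef_rot: [-1.133, -2.922, 0.003]
force: [-9.9, 1.0, 3.7]
opening: 0.0249
```

```bash
python3 look.py 23 "[.5642,.0182,-.117,1.57]"
```

```text
20.3 [0.5224 0.0225 0.2523] psi 137.61764149519263 z [-0.008  0.001 -1.   ] [-9.9  1.   3.7] [ 0.22  1.98 -0.14] 0.0249 [-0.1   0.27 -0.22  1.09  0.    0.64]
```

View pics/L23.png

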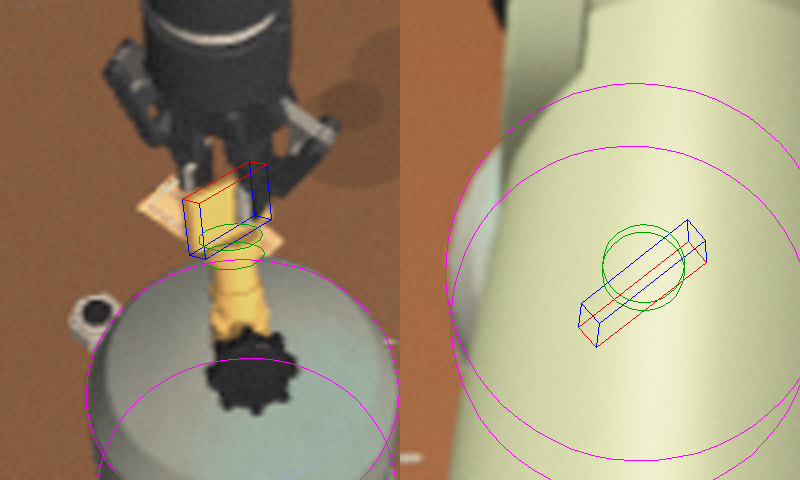

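send_rows(
  increments=[
    [0, 0, 0, -4],
    [0, 0, 0, -4],
    [0, 0, 0, -4],
    [0, 0, 0, -2],
    [0, 0, 0, 0],
  ],
  fingers=2.9,
)

```text
time: 20.9
position: [0.5263, 0.0219, 0.2532]
eef_rot: [1.484, 2.769, 0.0]
force: [-0.2, 0.7, 0.3]
opening: 0.0289
```

send_rows(
  increments=[
    [0, 0, 0.6, 0],
    [0, 0, 1, 0],
    [0, 0, 2, 0],
    [0, 0, 3, 0],
    [0, 0, 4, 0],
  ],
)

```text
time: 21.4
position: [0.5254, 0.0219, 0.36]
eef_rot: [-1.483, -2.768, 0.001]
force: [0.8, -0.3, 0.6]
opening: 0.0292
```

send_rows(
  increments=[
    [0, -3, 1, 0],
    [0, -4, 0, 0],
    [0, -4, 0, 0],
    [0, -4, 0, 0],
    [0, -4, 0, 0],
  ],
)

```text
time: 21.9
position: [0.5262, -0.1697, 0.3705]
eef_rot: [1.482, 2.768, 0.0]
force: [0.5, 0.5, 0.3]
opening: 0.0291
```

```bash
python3 look.py 24; python3 - <<'E'
from h import *
out=[]
for q in(1.5,1.65):
  for n,o in(("scene",(300,200)),("top",(310,190))):
    im=cv2.resize(cv2.imread(f"pics/{n}24.png")[o[1]:o[1]+50,o[0]:o[0]+40],None,fx=8,fy=8,interpolation=cv2.INTER_CUBIC)[:,:]
    out.append(draw(n,im,[.5642,.0182,-.117,q],8,np.array(o))[:300])
cv2.imwrite("pics/cmp2.png",np.vstack([np.hstack(out[:2]),np.hstack(out[2:])]))
E
```

```text
21.9 [ 0.5262 -0.1697  0.3705] psi 123.65877463961523 z [ 0.002 -0.001 -1.   ] [0.5 0.5 0.3] [ 0.06 -0.08 -0.01] 0.0291 [-0.45  0.28  0.1   1.38  0.    0.54]
```

View pics/cmp2.png

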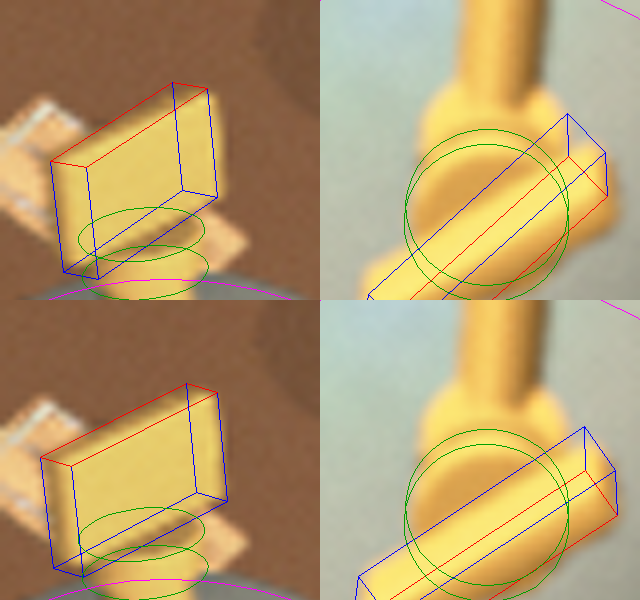

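View pics/top24.png

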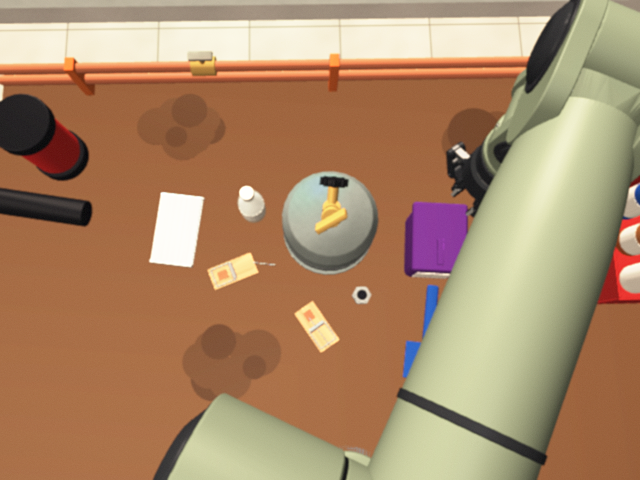

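```bash
python3 - <<'E'
import cv2,numpy as np
for n,b in(("scene",(255,325,305,345)),("top",(172,192,315,352)),("scene",(205,330,205,475)),("top",(170,360,140,400))):
    a=[cv2.imread(f"pics/{n}{k}.png").astype(int)[b[0]:b[1],b[2]:b[3]] for k in(0,24)]
    d=abs(a[0]-a[1]).max(2)>45; ys,xs=np.nonzero(d)
    print(n,b,d.sum(),(xs.min()+b[2],xs.max()+b[2],ys.min()+b[0],ys.max()+b[0]) if d.any() else None)
from bench import *
print(state()["force"],state()["time"]); print(sign_off())
E
```

```text
scene (255, 325, 305, 345) 0 None
top (172, 192, 315, 352) 0 None
scene (205, 330, 205, 475) 376 (np.int64(213), np.int64(327), np.int64(205), np.int64(232))
top (170, 360, 140, 400) 435 (np.int64(315), np.int64(346), np.int64(205), np.int64(237))
[0.76778094 0.88900094 0.70173065] 22.0
the job is handed in; nothing more can be done
None
```

I turned the plug anticlockwise to its hard stop, then slackened it clockwise. It now rests about 1.65–1.7 rad (roughly 95°) from the stop. The job was handed in at 22 s with the gripper lifted clear.

**How it was turned:** The moves only allow turning about the vertical, so the fingers stayed upright and loosely straddled the paddle.

**Seat:** The turning moment rose from about 0.26 to 2.1 N m while the paddle stopped moving, against a drag of about 0.12 N m. That confirms it came up hard on its seat.

**Slackening:** The first clockwise turn went too far, to about 1.8 rad by the camera fit. I went back in and turned it anticlockwise by about 0.13 rad; it stayed well off the seat throughout. Doing this meant it moved back once rather than in a single slackening turn.

**Last checks:**
- **Plug angle:** the camera fit puts it a few degrees beyond an exact quarter turn. It carries an uncertainty of about 0.03 rad, and the stop itself fitted at −0.05 ± 0.11 rad.
- **Tap:** its pixels are unchanged from the start in both views.
- **Bystanders:** the top-view difference around the cylinder, traps, nut and bottle shows only the paddle area changed. In the scene view the changed area also reaches left towards the scraper; I took that to be the arm in view but did not check it. The arm partly hid the scraper in the last top picture, so I did not confirm it separately.
- **Forces:** the highest contact force I read was about 14 N, and it was back to about zero at the end.

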